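# Ready the splint shaver

### The arm

A 7-joint arm with a two-finger parallel gripper is mounted at the origin on the work surface. World frame = base frame: x ahead of the robot, y to its left, z up, the work surface at z = 0. Lengths are in m, angles in degrees, forces in N, time in s.
With the tool pointing down it reaches from about 0.425 to 0.875 m from the base axis. Payload 4.7 kg.
Tool frame: the origin (TCP) lies at the very end of the fingers, on their centre line; the grasp point (between the pads) lies 19 mm behind it; z points along the fingers, y is the line along which they close (so a half turn about z gives the same grasp; the last joint's range is limited). The gripper opens to 87 mm and grips with 3 to 60 N. Pads are 19 mm wide; open, the fingers measure 117 mm over their backs; the gripper's body (75 mm by 190 mm) begins 51 mm behind the grasp point.
Start: joints at [-73.276, 18.392, -4.016, 83.108, 1.295, 78.541, -3.26], TCP at [0.178, 0.625, 0.223] pointing down, gripper open.
Joint ranges: [-163.93, 163.93], [-17.29, 119.83], [-79.2, 71.16], [3.27, 140.29], [-89.18, 269.18], [5.43, 117.66], [-154.24, 154.24]. Speed limits (degrees/s): [147.25, 147.25, 180, 180, 180, 180, 180].

### API

Orientations are given as [roll, pitch, yaw] about the fixed x, y, z axes, in that order (R = Rz(yaw) Ry(pitch) Rx(roll)).
In Python, from cell import get_obs, eyes, env gives the robot as it stands.
- The arm moves only by the tool servo_tool, never from a script. Its argument "series" is a list that holds one entry, the list of rows, each a list of 7 numbers: the shift along the tool's x, y, z in units of 300 mm (1.0 is 300 mm), then the turn, a rotation vector about the tool's x, y, z in units of pi rad (1.0 is pi rad), then the opening, from 0 (shut) to 1 (fully open). In form: [[[tx, ty, tz, wx, wy, wz, gripper], ...]]. A call has 1 to 12 rows; each row is the pose to reach, as a shift and turn from the pose commanded when the call began, along the tool's axes at that moment, turning the shorter way round; what a row does not reach only later rows make up. A row lasts 1/12 s, in which the tool goes at most 41.7 mm and 7.16 degrees, less where a joint would pass 70% of its speed; a pose out of reach is approached as far as the arm can. A call with a number of a shift or a turn outside -1 to 1 is refused whole. A call with a gripper value outside its range is refused whole. The fingers move at their own pace and stop on an object; "grip_force" is the grip in N (left out, the last holds). Time passes only in rows, so rows that repeat a pose let the fingers close. It gives the time, the measured TCP pose, the force, the opening and the grip force at its end, in the units of the state.
- get_obs(): the state, without advancing time (a new reading comes with each control period).
- eyes.read_camera(name): name is "side" or "top"; returns a dict with "frame" (420x560x3 uint8, red, green, blue), "depth" (420x560 float32, m along the optical axis (not along the pixel's ray), 0 where there is no reading), "fx", "fy", "cx", "cy" (pixels), "origin" and "rotation" of the camera in the world. Camera axes: x right, y down, z forward; pixel columns grow to the right and rows downward; lengths in m; the calibration is good to about 2 mm. A picture is of the moment at which its call begins.
- env.sign_off(): hands the job in; it is judged then, once.
The state is a dict: "time_s": time; "qpos": joint angles; "joint_velocities": joint speeds; "effort": joint torques, N m; "tool_pos": TCP position; "tool_rot": TCP orientation; "force": force on the tool from outside, world axes, zero at the start; "wrist_torque": the same for the moment, N m; "grip_width": finger opening in m; "grasp_force": force on a finger pad.
Only numpy, scipy, OpenCV 4.12 (cv2) and the standard library are available. Lean on these libraries where they do the work, as an engineer would, in place of code of your own. Each camera call takes 0.05 s, during which the arm holds its last target. There are 200 camera calls.

### The job

Set up the basket maker's splint shaver for its next cut: push the wooden blank along its channel until its leading end is fully home against the end stop, and then push the lever on top of the machine past its first click all the way to its second, last stop and leave it there. Only push: do not lift the blank, and leave the other things on the bench where they are.

Things in the scene. Friction and masses are not known exactly. Their poses are not given: they have to be found in the camera images.
- mill: The splint shaver, a fixed grey bench machine. Origin on the bench; axes are its own, z up (mm here). Base plate x -100..100, y -250..220, top z 16. Straight channel along y at x = 40: bed top z 30, starting at y -240; low rails beside it, inner faces x 24 and 56, outer x 17 and 63, tops z 36. A bridge on columns, y 37..128, carries a plate x -70..90, y 20..145, top z 105.
- stop_face (a point): Foot of the end stop's face, on the bed at the channel's middle: mill x 40, y 175, z 30. The stop is a dark steel block across the channel, x 17..63, its top at z 60; the blank comes to rest against this face.
- blank: Loose pale wooden lath 28 wide x 250 long x 18 mm thick, 60 to 130 g, lying in the channel with 2 mm play each side, top at mill z 48. Origin at the centre of its underside, y lengthwise like the mill's y, z up. It starts 40 to 100 mm short of the stop, its leading part already under the bridge, slides against light friction and stays where left.
- blank_front (a point): Centre of the blank's leading end face (towards mill +y); at mill y = 175 it is home against the stop.
- blank_rear (a point): Centre of the blank's rear end face (towards mill -y), a flat upright face 28 x 18 mm that stands 12 mm above the rails; with the blank home it is at mill y = -75.
- lever (a joint): Angle t of the lever (rad), 0 to 1.2; starts at 0. First click (detent) at 0.6, second and last stop at 1.2. Handle centre at mill x = 40 - 85 cos(t - 0.6), y = 82.5 + 85 sin(t - 0.6) mm: it moves towards +y as t grows. 2 N of friction at the handle; from the first click about 8 N along the arc take it over a hump at 0.9, then it snaps to 1.2 and stays; a like hump at 0.3 precedes the first click.
- lever_pivot (a point): The lever's vertical axis where it meets the bridge's top plate: mill x 40, y 82.5, z 105 mm.
- lever_grip (a point): Centre of the top of the lever's handle, an upright black round post 22 mm in diameter at 85 mm from the pivot; its top is at mill z 158, its foot at z 110. The lever's arm, a 10 mm steel rod, joins it at z 111 to 121.
- offcut: Loose wood offcut 30 x 55 x 22 mm on the machine's base plate; leave alone. Origin at the centre of its underside.
- bodkin: Loose bodkin with a wooden handle, 150 mm long, lying on the machine's base plate; leave alone.
- hammer: Hammer lying on the bench; leave alone.
- secateurs: Secateurs with orange handles, about 180 mm, lying on the bench; leave alone.
- knife: Knife with a dark wooden handle, 210 mm, lying on the bench; leave alone.
- mug: White mug, 80 mm across, 90 mm high, standing on the bench; leave alone.

How it is judged (in metres and radians):
On the way, in this order (a step that is already met when the one before it is completed fails the run):
1. the blank is home against the end stop (within 4 mm), before the lever has been pushed on from its first click (y of blank_front in the frame of mill above 0.171 m and value of joint lever below 0.85 rad), for 0.2 s.
2. the lever is at its second stop (value of joint lever above 1.12 rad), for 0.2 s.
At the end, for the whole second after the job is handed in: The blank lies flat in its channel at rest with its leading end within 4 mm of the end stop, and the lever rests at its second stop (above 1.12 rad of 1.2) (y of blank_front in the frame of mill above 0.171 m and z of blank in the frame of mill below 0.034 m and angle between the y axis of blank and the y axis of mill, either way round below 0.06 rad and value of joint lever above 1.12 rad and linear speed of blank below 0.02 m/s); the robot touches nothing.
It fails at once if the blank is lifted: its middle more than 12 mm off the bed, or tipped by more than 0.15 rad (z of blank in the frame of mill above 0.042 m or angle between blank's own z axis and vertical above 0.15 rad).
It fails at once if one of the other things is moved by more than 20 mm (distance of any of offcut, bodkin, hammer, secateurs, knife, mug from where it was at the start of the episode above 0.02 m).
It also fails if it takes over 51 s, if anything falls off the work surface, if the arm or the gripper's body presses on something with over 40 N, if the wrist force passes 120 N, or if a joint passes its speed limit or range.

## Working session

There is one attempt and no reset: what is moved stays moved. The work goes in short steps, Python scripts to look and compute and a tool call to move; the robot and the scene stay as the last step left them, time stands still between calls to the robot, and variables do not carry over. Pictures are saved under pics/ and viewed, at most 10 in all, crops included, and the job is handed in when it is done.

Besides the shell and the picture viewer there is one more tool, called after "Request:" as a command line: name --argument value ..., lists and objects as JSON in quotes. servo_tool: Moves the arm, as the interface text tells. Shifts and turns lie within -1 to 1; 1 stands for 300 mm of shift or pi rad of turn. Its arguments: {"type":"object","properties":{"series":{"type":"array"},"grip_force":{"type":"number"}},"required":["series"]}

```bash
mkdir -p pics; python3 - <<'E'
from cell import get_obs, eyes, env
import cv2,numpy as np
o=get_obs();print(o['time_s'],o['tool_pos'],o['tool_rot'],o['force'])
for n in('top','side'):
    c=eyes.read_camera(n);np.savez(f'{n}0.npz',**c)
    cv2.imwrite(f'pics/{n}0.png',c['frame'][:,:,::-1])
    print(n,c['fx'],c['cx'],c['cy'],c['origin'],c['rotation'])
E
```

```text
0.0 [0.17814218 0.62452705 0.22142726] [-1.79887734e+02  5.13647535e-03  1.64085497e+02] [ 0.37064054 -0.04132674 -0.13518078]
top 432.1620505813246 287.0374525168211 211.0371222821811 [0.24261445 0.00150463 1.25978914] [-167.42092913   -0.24495483  -89.53891902]
side 508.72456084068665 292.00462173008833 201.88157850750383 [-0.24123743 -0.90324464  1.10228569] [-130.18326654    0.58439325  -39.41467045]
```

View pics/top0.png

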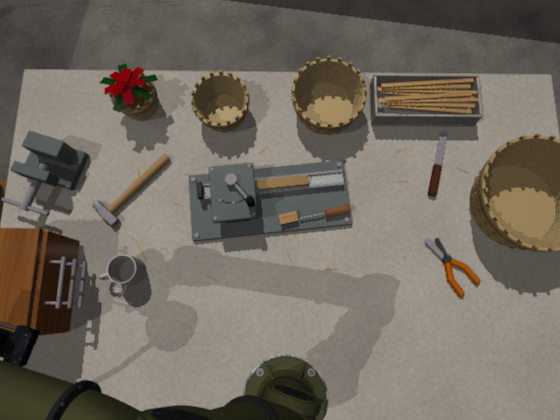

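View pics/side0.png

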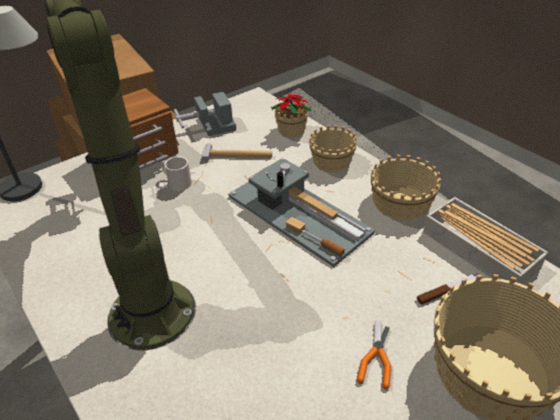

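The top view shows the mill at about (190–350, 160–240), with mill +y to the left. The lever pivot is near (232,180), the handle near (250,201), and the blank's rear end near (308,182). The side view agrees.

```bash
cat > h.py <<'E'
import numpy as np,cv2
from scipy.spatial.transform import Rotation as R
def cloud(c):
    v,u=np.mgrid[:420,:560]; d=np.asarray(c['depth'],float)
    p=np.stack([(u-c['cx'])/c['fx']*d,(v-c['cy'])/c['fy']*d,d],-1)
    return p@R.from_euler('xyz',c['rotation'],degrees=True).as_matrix().T+c['origin']
def mill(c):
    P=cloud(c); m=np.zeros((420,560),bool); m[150:250,180:360]=1
    return P,m
E
python3 - <<'E'
from h import *
c=dict(np.load('top0.npz'));P,m=mill(c)
print('bench z',np.median(P[250:300,200:350,2]))
pl=(m&(P[...,2]>.009)).astype(np.uint8)
n,l,s,_=cv2.connectedComponentsWithStats(pl);k=1+np.argmax(s[1:,4]);M=l==k
r=cv2.minAreaRect((P[M][:,:2]*1000).astype(np.float32));print(r,cv2.boxPoints(r))
hs=M&(P[...,2]>.095)&(P[...,2]<.108)
r2=cv2.minAreaRect((P[hs][:,:2]*1000).astype(np.float32));print('plate',r2,np.median(P[hs][:,2]))
hi=M&(P[...,2]>.148)
print('grip?',P[hi].mean(0) if hi.any() else 0,hi.sum(),np.argwhere(hi).mean(0))
f=c['frame'].astype(int);hsv=cv2.cvtColor(c['frame'],cv2.COLOR_RGB2HSV)
b=m&(hsv[...,1]>60)&(P[...,2]>.03)&(hsv[...,2]>60)
n,l,s,ce=cv2.connectedComponentsWithStats(b.astype(np.uint8))
for i in range(1,n):
    if s[i,4]>15:
        q=P[l==i];print(s[i],q.min(0),q.max(0),np.median(q,0))
im=cv2.resize(c['frame'][150:250,180:360,::-1],(800,444),interpolation=cv2.INTER_CUBIC);cv2.imwrite('pics/crop.png',im)
E
```

```text
bench z -0.0005469797541134414
((448.0132751464844, 39.22822570800781), (416.7251892089844, 470.2572326660156), 6.555586814880371) [[ 214.16908  249.03131]
 [ 267.857   -218.15115]
 [ 681.8575  -170.57486]
 [ 628.16956  296.6076 ]]
plate ((553.8807983398438, 149.25656127929688), (161.41119384765625, 125.41598510742188), 6.4605607986450195) 0.1044990026026289
grip? [0.39440019 0.05388848 0.65308038] 100 [201.54 258.19]
[255 175  54  15 531] [ 0.57681467 -0.06212026  0.03136621] [0.62542898 0.09271403 0.09356964] [0.59919525 0.01403759 0.04745952]
[325 205  26  11 191] [ 0.50451203 -0.1839866   0.03021129] [ 0.53611067 -0.11152251  0.0471172 ] [ 0.51767958 -0.14980223  0.03923079]
[279 211  20  14 189] [ 0.24261445 -0.03341784  0.03074431] [0.5153451  0.02160106 1.25978914] [ 0.49514806 -0.00452133  0.03746457]
```

View pics/crop.png

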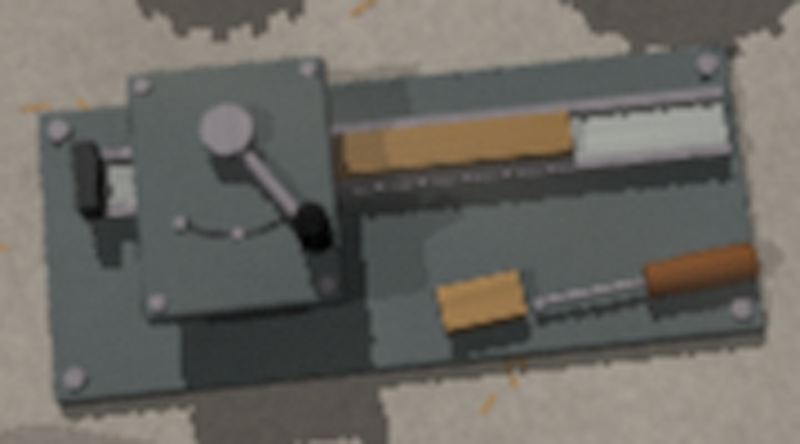

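The crop shows the lever at t=0, the blank's rear end at crop x≈570, the offcut and bodkin clear of the channel, and the stop at left. I'll solve the mill frame and print move targets.

```bash
cat >> h.py <<'E'
YAW=6.5; RM=R.from_euler('z',YAW,degrees=True).as_matrix()
O=np.array([.5539,.1493,0])-RM@np.array([.010,.0825,0])
w=lambda x,y,z: O+RM@np.array([x,y,z])/1000
tomill=lambda p:((np.asarray(p)-O)@RM)*1000
def go(obs,pt,rpy=(180,0,180+YAW)):
    T=R.from_euler('xyz',obs['tool_rot'],degrees=True)
    t=T.inv().apply(pt-np.asarray(obs['tool_pos']))/.3
    r=(T.inv()*R.from_euler('xyz',rpy,degrees=True)).as_rotvec()/np.pi
    return np.round(t,3),np.round(r,3)
E
python3 - <<'E'
from h import *
from cell import get_obs
c=dict(np.load('top0.npz'));P,m=mill(c);P[c['depth']<=0]=9
hsv=cv2.cvtColor(c['frame'],cv2.COLOR_RGB2HSV)
M=m&(P[...,2]>.009)&(P[...,2]<.02)
q=tomill(P[M]);print('base x',np.percentile(q[:,0],[1,99]),'y',np.percentile(q[:,1],[1,99]))
b=m&(hsv[...,1]>60)&(abs(P[...,2]-.048)<.006);b[200:]=0
q=tomill(P[b]);print('blank',np.percentile(q,[1,50,99],axis=0))
for y in (-120,-60,0):
    s=q[abs(q[:,1]-y)<10];print(y,s[:,0].min(),s[:,0].max())
# handle top: dark pixels ray cast on z=.158
v,u=np.nonzero(m&(hsv[...,2]<35)&(np.mgrid[:420,:560][1]>240)&(np.mgrid[:420,:560][1]<262))
D=np.stack([(u-c['cx'])/c['fx'],(v-c['cy'])/c['fy'],np.ones(len(u))],-1)@R.from_euler('xyz',c['rotation'],degrees=True).as_matrix().T
p=c['origin']+D*((.150-c['origin'][2])/D[:,2])[:,None];q=tomill(p);print('handle',np.percentile(q,[5,50,95],axis=0),len(u))
print(O, w(40,-165,160)); print(go(get_obs(),w(40,-165,160)))
E
```

```text
base x [-99.4291187   97.63071136] y [-245.93835825  216.72235918]
blank [[  25.26745964 -131.97769675   42.28744995]
 [  39.20950821  -55.89023793   47.57214105]
 [  54.0496937    19.70401919   52.4505884 ]]
-120 24.96751894035408 52.946828480970325
-60 26.270587198782916 52.76892770964952
0 25.25819098150466 53.012429416132
handle [[-82.06499892  26.34497119 150.        ]
 [-36.12169201  36.22172241 150.        ]
 [-21.9150101   54.65065958 150.        ]] 86
[0.55330355 0.06619829 0.        ] [ 0.61172495 -0.09321294  0.16      ]
(array([-2.046, -1.904,  0.209]), array([-0.001, -0.   , -0.125]))
```

Request:
servo_tool --series '[[[-0.1,-0.09,0,0,0,0,0],[-0.2,-0.18,0,0,0,0,0],[-0.3,-0.27,0,0,0,0,0],[-0.4,-0.36,0,0,0,0,0],[-0.5,-0.45,0,0,0,0,0],[-0.6,-0.54,0,0,0,0,0],[-0.68,-0.63,0,0,0,0,0],[-0.68,-0.63,0,0,0,0,0]]]'

```text
time_s: 0.77
tool_pos: [0.3277, 0.3798, 0.2225]
tool_rot: [-179.8, 0.2, 163.4]
force: [0.9, -0.6, -0.3]
grip_width: 0.0416
grasp_force: 0.0
```

Request:
servo_tool --series '[[[-0.1,-0.09,0,0,0,0,0],[-0.2,-0.18,0,0,0,0,0],[-0.3,-0.27,0,0,0,0,0],[-0.4,-0.36,0,0,0,0,0],[-0.5,-0.45,0,0,0,0,0],[-0.6,-0.54,0,0,0,0,0],[-0.68,-0.63,0,0,0,0,0],[-0.68,-0.63,0,0,0,0,0]]]'

```text
time_s: 1.43
tool_pos: [0.4701, 0.1413, 0.2227]
tool_rot: [-179.8, 0.1, 163.4]
force: [0.2, -1.0, 1.0]
grip_width: 0.0008
grasp_force: 0.0
```

Request:
servo_tool --series '[[[-0.1,-0.09,0,0,0,-0.02,0],[-0.2,-0.18,0,0,0,-0.04,0],[-0.3,-0.27,0,0,0,-0.06,0],[-0.4,-0.36,0,0,0,-0.08,0],[-0.5,-0.45,0,0,0,-0.1,0],[-0.6,-0.54,0,0,0,-0.125,0],[-0.68,-0.635,0.1,0,0,-0.125,0],[-0.68,-0.635,0.2,0,0,-0.125,0],[-0.68,-0.635,0.2,0,0,-0.125,0],[-0.68,-0.635,0.2,0,0,-0.125,0]]]'

```text
time_s: 2.27
tool_pos: [0.6093, -0.0887, 0.1603]
tool_rot: [179.9, -0.3, -173.5]
force: [-0.3, -0.1, 0.1]
grip_width: 0.0004
grasp_force: 0.0
```

```bash
python3 - <<'E'
from h import *
from cell import get_obs,eyes
o=get_obs();print(o['time_s'],tomill(o['tool_pos']),o['tool_rot'],o['force'],o['grip_width'])
print(go(o,w(40,-165,100)),go(o,w(40,-165,40)))
c=eyes.read_camera('side');cv2.imwrite('pics/s1.png',cv2.resize(c['frame'][120:300,200:420,::-1],(733,600)))
E
```

```text
2.2667 [  38.13848045 -160.25987028  160.34799044] [ 179.93974144   -0.30131357 -173.45129907] [-0.26928374 -0.13368224  0.10948368] 0.00035373307787916987
(array([-0.007, -0.016,  0.201]), array([ 0.   , -0.002,  0.   ])) (array([-0.008, -0.016,  0.401]), array([ 0.   , -0.002,  0.   ]))
```

View pics/s1.png

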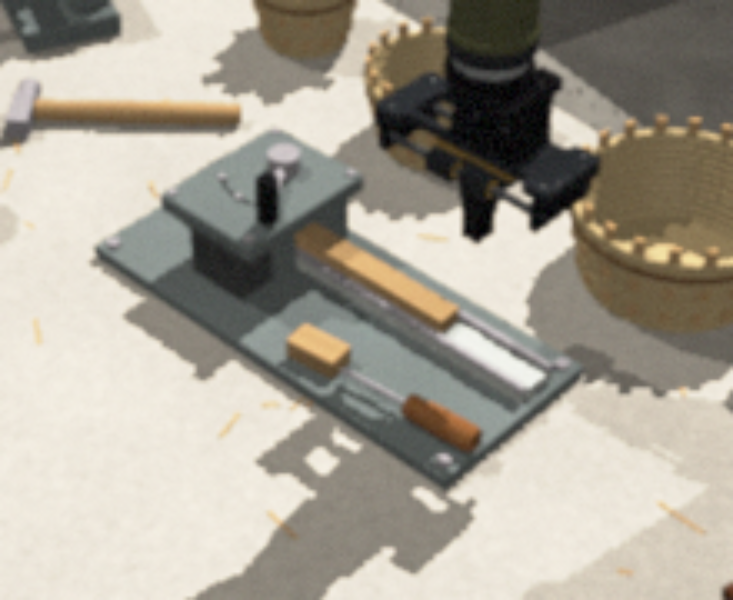

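The closed gripper (crop ≈ (478,235)) hangs over the channel behind the blank, with its long body along the channel. Next I descend.

Request:
servo_tool --series '[[[-0.007,-0.02,0.1,0,0,0,0],[-0.007,-0.02,0.2,0,0,0,0],[-0.007,-0.02,0.28,0,0,0,0],[-0.007,-0.02,0.33,0,0,0,0],[-0.007,-0.02,0.37,0,0,0,0],[-0.007,-0.02,0.4,0,0,0,0],[-0.007,-0.02,0.4,0,0,0,0],[-0.007,-0.02,0.4,0,0,0,0]]]'

```text
time_s: 2.98
tool_pos: [0.6146, -0.0945, 0.0437]
tool_rot: [180.0, 0.1, -173.4]
force: [-0.5, 0.1, 0.5]
grip_width: 0.0
grasp_force: 0.0
```

```bash
python3 - <<'E'
from h import *
from cell import get_obs
o=get_obs();print(tomill(o['tool_pos']),o['tool_rot'],o['force'])
print(go(o,w(40,-90,40)))
E
```

```text
[  42.67177109 -166.60871173   43.68469723] [ 1.79993760e+02  9.24344300e-02 -1.73358276e+02] [-0.47055062  0.06160942  0.51166382]
(array([0.008, 0.255, 0.012]), array([0.   , 0.001, 0.001]))
```

Request:
servo_tool --series '[[[0.006,0.02,0.008,0,0,0,0],[0.006,0.04,0.008,0,0,0,0],[0.006,0.06,0.008,0,0,0,0],[0.006,0.08,0.008,0,0,0,0],[0.006,0.1,0.008,0,0,0,0],[0.006,0.115,0.008,0,0,0,0],[0.006,0.13,0.008,0,0,0,0],[0.006,0.145,0.008,0,0,0,0],[0.006,0.16,0.008,0,0,0,0],[0.006,0.17,0.008,0,0,0,0],[0.006,0.17,0.008,0,0,0,0]]]'

```text
time_s: 3.9
tool_pos: [0.6059, -0.0434, 0.04]
tool_rot: [179.9, -0.0, -173.4]
force: [-0.3, -0.1, 0.1]
grip_width: 0.0001
grasp_force: 0.0
```

```bash
cat > look.py <<'E'
from h import *
from cell import get_obs,eyes
import sys
o=get_obs();print(tomill(o['tool_pos']),o['tool_rot'],np.asarray(o['force'])@RM)
c=eyes.read_camera('side');cv2.imwrite('pics/%s.png'%sys.argv[1],cv2.resize(c['frame'][120:300,200:420,::-1],(733,600)))
E
python3 look.py s2
```

```text
[  39.8826931  -114.81664015   39.99086846] [ 1.79946303e+02 -1.66908575e-02 -1.73351583e+02] [-0.27536614 -0.04664912  0.07508775]
```

View pics/s2.png

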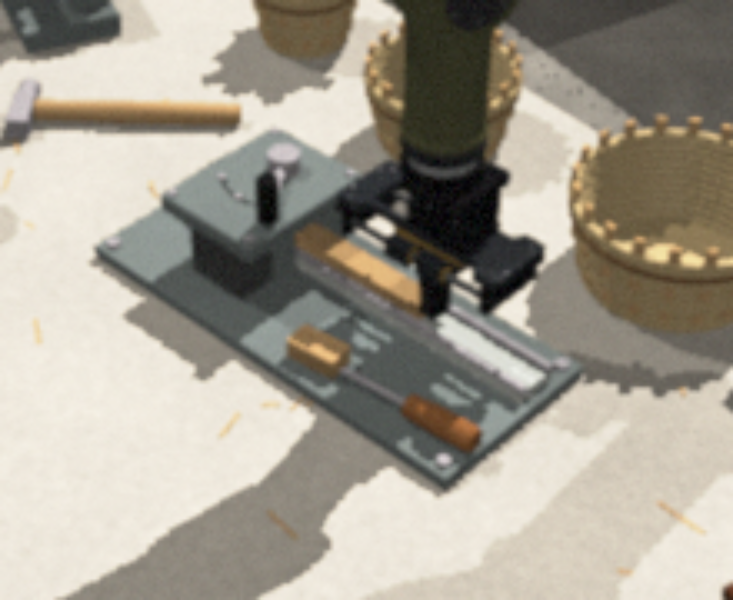

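The blank's rear end moved from crop x≈455 to ≈420, in contact with the fingers, so it slides. I'll carry on until the force rises.

Request:
servo_tool --series '[[[0,0.015,0,0,0,0,0],[0,0.03,0,0,0,0,0],[0,0.045,0,0,0,0,0],[0,0.055,0,0,0,0,0],[0,0.065,0,0,0,0,0],[0,0.07,0,0,0,0,0],[0,0.07,0,0,0,0,0]]]'

```text
time_s: 4.53
tool_pos: [0.6036, -0.023, 0.0401]
tool_rot: [180.0, -0.0, -173.4]
force: [1.1, 0.4, -0.0]
grip_width: 0.0007
grasp_force: 0.0
```

Request:
servo_tool --series '[[[0,0.005,0,0,0,0,0],[0,0.01,0,0,0,0,0],[0,0.014,0,0,0,0,0],[0,0.014,0,0,0,0,0],[0,0.014,0,0,0,0,0]]]'

```text
time_s: 4.95
tool_pos: [0.6032, -0.0196, 0.0402]
tool_rot: [180.0, 0.0, -173.4]
force: [0.5, -0.5, 0.3]
grip_width: 0.0004
grasp_force: 0.0
```

Request:
servo_tool --series '[[[0,0.004,0,0,0,0,0],[0,0.008,0,0,0,0,0],[0,0.01,0,0,0,0,0],[0,0.01,0,0,0,0,0]]]'

```text
time_s: 5.28
tool_pos: [0.6029, -0.0165, 0.0402]
tool_rot: [180.0, 0.0, -173.4]
force: [-0.0, -0.1, 1.1]
grip_width: 0.0001
grasp_force: 0.3
```

```bash
python3 look.py s3
```

```text
[ 39.90048194 -87.82012115  40.21304722] [ 1.79995659e+02  9.16660236e-03 -1.73408593e+02] [-0.0191353  -0.14314891  1.06125864]
```

View pics/s3.png

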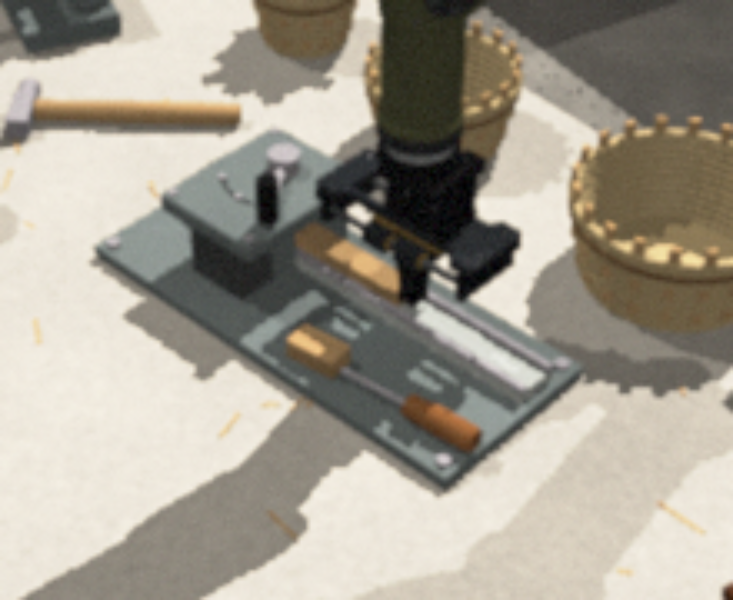

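Contact holds (blank's rear end near crop (400,290)), with no stop force yet. I continue in small steps.

Request:
servo_tool --series '[[[0,0.004,0,0,0,0,0],[0,0.008,0,0,0,0,0],[0,0.01,0,0,0,0,0],[0,0.01,0,0,0,0,0]]]'

```text
time_s: 5.67
tool_pos: [0.6025, -0.0135, 0.0402]
tool_rot: [180.0, 0.0, -173.4]
force: [1.0, 0.1, 0.4]
grip_width: 0.0007
grasp_force: 0.3
```

Request:
servo_tool --series '[[[0,0.003,0,0,0,0,0],[0,0.006,0,0,0,0,0],[0,0.007,0,0,0,0,0],[0,0.007,0,0,0,0,0]]]'

```text
time_s: 6.0
tool_pos: [0.6023, -0.0115, 0.0402]
tool_rot: [180.0, 0.0, -173.4]
force: [0.0, -0.6, 0.5]
grip_width: 0.0006
grasp_force: 0.4
```

```bash
cat > rear.py <<'E'
from h import *
from cell import get_obs,eyes
o=get_obs();print(o['time_s'],tomill(o['tool_pos']))
for n in('top','side'):
    c=eyes.read_camera(n);hsv=cv2.cvtColor(c['frame'],cv2.COLOR_RGB2HSV)
    P=cloud(c);q=tomill(P.reshape(-1,3)).reshape(P.shape)
    b=(c['depth']>0)&(hsv[...,1]>60)&(hsv[...,2]>60)&(abs(q[...,2]-48)<5)&(abs(q[...,0]-40)<14)&(abs(q[...,1]+60)<100)
    s=q[b];print(n,b.sum(),np.percentile(s[:,1],[0,1,3,50]) if b.any() else '')
    s=q[(c['depth']>0)&(abs(q[...,0]-40)<20)&(abs(q[...,2]-60)<4)&(q[...,1]>150)&(q[...,1]<220)]
    print('stop top y',np.percentile(s[:,1],[1,5,50,95,99]) if len(s) else '')
E
python3 rear.py
```

```text
6.0 [ 39.87954271 -82.74538577  40.21862689]
top 18 [15.30612774 15.33132324 15.38171424 18.81516738]
stop top y [174.45827428 174.99969732 182.2867158  188.67429253 189.36988276]
side 180 [-76.47534437 -71.5052867  -67.08466265 -13.89412179]
stop top y [191.08235794 191.08235794 191.08235794 191.08235794 191.08235794]
```

Request:
servo_tool --series '[[[0,0.003,0,0,0,0,0],[0,0.006,0,0,0,0,0],[0,0.007,0,0,0,0,0],[0,0.007,0,0,0,0,0]]]'

```text
time_s: 6.43
tool_pos: [0.6022, -0.0111, 0.0402]
tool_rot: [-179.9, 0.0, -173.5]
force: [1.7, -4.8, 0.5]
grip_width: 0.0003
grasp_force: 2.6
```

Request:
servo_tool --series '[[[0,0.003,0,0,0,0,0],[0,0.006,0,0,0,0,0],[0,0.007,0,0,0,0,0],[0,0.007,0,0,0,0,0]]]'

```text
time_s: 6.77
tool_pos: [0.602, -0.0111, 0.0402]
tool_rot: [-179.8, 0.0, -173.5]
force: [1.2, -8.2, -0.3]
grip_width: 0.0004
grasp_force: 4.2
```

The force rises to 8 N with no further motion, so the blank is home. I back off and rise.

Request:
servo_tool --series '[[[0,-0.03,0,0,0,0,0],[0,-0.06,0,0,0,0,0],[0,-0.1,0,0,0,0,0],[0,-0.1,-0.1,0,0,0,0],[0,-0.1,-0.2,0,0,0,0],[0,-0.1,-0.3,0,0,0,0],[0,-0.1,-0.4,0,0,0,0],[0,-0.1,-0.5,0,0,0,0],[0,-0.1,-0.5,0,0,0,0],[0,-0.1,-0.5,0,0,0,0]]]'

```text
time_s: 7.6
tool_pos: [0.6065, -0.0375, 0.1923]
tool_rot: [179.9, 0.2, -173.4]
force: [-1.3, 0.8, -0.1]
grip_width: 0.0004
grasp_force: 0.0
```

```bash
python3 rear.py; python3 - <<'E'
from h import *
from cell import get_obs
o=get_obs();print(o['force'])
print(go(o,w(-33,-8,190)),go(o,w(-33,-8,128)))
E
```

```text
7.6 [  41.08226062 -109.09457107  192.27546821]
top 129 [-23.29810562 -22.27593445 -19.86310745   0.47541311]
stop top y [174.70064296 174.97714878 182.07589397 188.29602162 189.43385419]
side 188 [-78.9063116  -75.85804277 -72.79239467 -20.35539361]
stop top y [187.06846567 187.06846567 187.06846567 187.06846567 187.06846567]
[-0.49183505  0.10571661 -0.0421348 ]
(array([ 0.24 ,  0.335, -0.002]), array([ 0., -0.,  0.])) (array([0.24 , 0.335, 0.205]), array([ 0., -0.,  0.]))
```

Rear end is at about y −75, as required. I move to just behind the handle and lower the fingertips to z≈128.

Request:
servo_tool --series '[[[0.08,0.1,0,0,0,0,0],[0.16,0.2,0,0,0,0,0],[0.24,0.28,0,0,0,0,0],[0.24,0.335,0,0,0,0,0],[0.24,0.335,0.06,0,0,0,0],[0.24,0.335,0.12,0,0,0,0],[0.24,0.335,0.18,0,0,0,0],[0.24,0.335,0.205,0,0,0,0],[0.24,0.335,0.205,0,0,0,0],[0.24,0.335,0.205,0,0,0,0]]]'

```text
time_s: 8.53
tool_pos: [0.5216, 0.0541, 0.128]
tool_rot: [-180.0, -0.1, -173.4]
force: [0.3, -0.3, 0.5]
grip_width: 0.0006
grasp_force: 0.0
```

```bash
python3 look.py s4; python3 - <<'E'
from h import *
from cell import get_obs
o=get_obs()
for t in (0,.15,.3,.45,.6,.75,.9,1.05,1.2):
    x=40-85*np.cos(t-.6);y=82.5+85*np.sin(t-.6)
    print(t,go(o,w(x,y-19,128))[0])
E
```

```text
[-32.86723264  -8.46825305 127.96105615] [-1.79971395e+02 -1.09551826e-01 -1.73429717e+02] [ 0.28127881 -0.34570855  0.50741909]
0 [-0.007  0.08   0.003]
0.15 [0.015 0.117 0.003]
0.3 [0.03  0.156 0.003]
0.45 [0.04  0.198 0.003]
0.6 [0.043 0.24  0.003]
0.75 [0.039 0.282 0.003]
0.9 [0.03  0.324 0.003]
1.05 [0.014 0.363 0.003]
1.2 [-0.007  0.4    0.003]
```

View pics/s4.png

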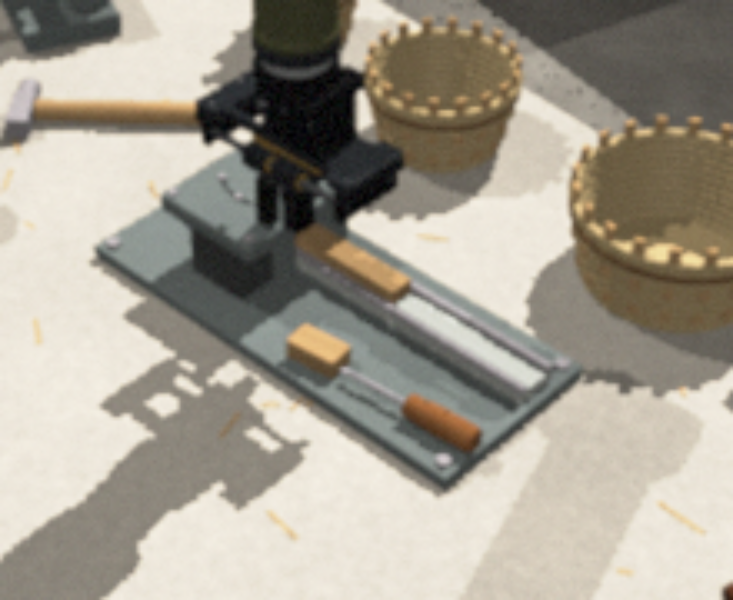

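The fingers (crop ≈ (298,210)) stand just behind the handle (266,200). I push along the arc to about the first click, then on.

Request:
servo_tool --series '[[[-0.005,0.04,0,0,0,0,0],[-0.005,0.07,0,0,0,0,0],[0.005,0.1,0,0,0,0,0],[0.015,0.12,0,0,0,0,0],[0.022,0.14,0,0,0,0,0],[0.03,0.16,0,0,0,0,0],[0.036,0.18,0,0,0,0,0],[0.04,0.2,0,0,0,0,0],[0.042,0.22,0,0,0,0,0],[0.043,0.24,0,0,0,0,0],[0.043,0.24,0,0,0,0,0]]]'

```text
time_s: 9.5
tool_pos: [0.501, 0.1262, 0.1288]
tool_rot: [180.0, 0.0, -173.3]
force: [0.1, 0.2, 1.0]
grip_width: 0.0003
grasp_force: 0.0
```

Request:
servo_tool --series '[[[0,0.02,0,0,0,0,0],[-0.003,0.04,0,0,0,0,0],[-0.008,0.06,0,0,0,0,0],[-0.013,0.08,0,0,0,0,0],[-0.02,0.1,0,0,0,0,0],[-0.03,0.12,0,0,0,0,0],[-0.037,0.135,0,0,0,0,0],[-0.045,0.15,0,0,0,0,0],[-0.045,0.15,0,0,0,0,0]]]'

```text
time_s: 10.25
tool_pos: [0.5096, 0.1718, 0.1286]
tool_rot: [-180.0, 0.0, -173.3]
force: [0.3, -0.0, -1.1]
grip_width: 0.0004
grasp_force: 0.0
```

```bash
python3 look.py s5
```

```text
[-31.4336533  109.91527983 128.61032875] [-1.79998972e+02  1.80445709e-02 -1.73333723e+02] [ 0.26192339 -0.04396424 -1.06345527]
```

View pics/s5.png

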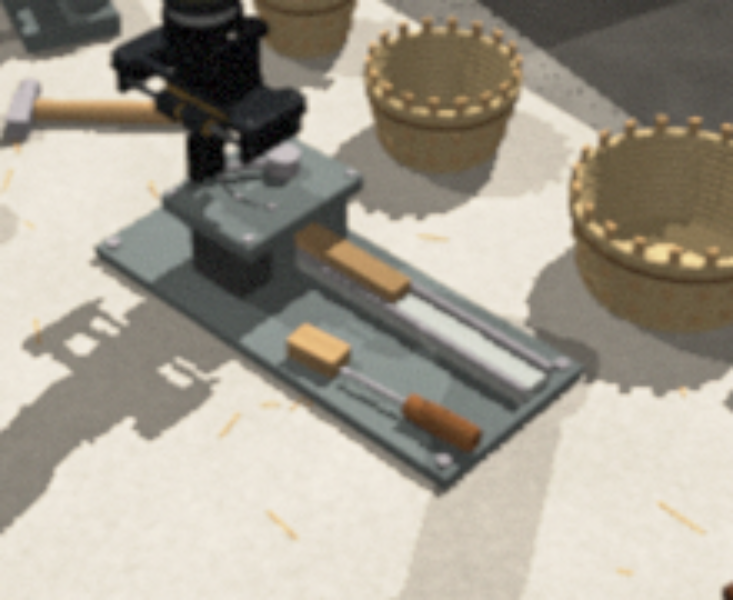

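The lever swung ahead of the fingers (crop ≈ (205,165)). One small extra nudge to feel the stop, then I back off and check.

Request:
servo_tool --series '[[[-0.003,0.005,0,0,0,0,0],[-0.004,0.01,0,0,0,0,0],[-0.004,0.013,0,0,0,0,0],[-0.004,0.013,0,0,0,0,0]]]'

```text
time_s: 10.63
tool_pos: [0.5101, 0.1726, 0.1286]
tool_rot: [-179.9, -0.0, -173.5]
force: [-0.1, -4.7, 1.2]
grip_width: 0.0004
grasp_force: 2.4
```

Request:
servo_tool --series '[[[0.01,-0.05,0,0,0,0,0],[0.03,-0.1,0,0,0,0,0],[0.05,-0.15,-0.1,0,0,0,0],[0.05,-0.2,-0.2,0,0,0,0],[0.05,-0.3,-0.3,0,0,0,0],[0.05,-0.4,-0.35,0,0,0,0],[0.05,-0.5,-0.4,0,0,0,0],[0.05,-0.6,-0.4,0,0,0,0],[0.05,-0.7,-0.4,0,0,0,0],[0.05,-0.8,-0.4,0,0,0,0],[0.05,-0.9,-0.4,0,0,0,0],[0.05,-0.9,-0.4,0,0,0,0]]]'

```text
time_s: 11.63
tool_pos: [0.5248, -0.1043, 0.2492]
tool_rot: [-179.8, 0.1, -174.1]
force: [0.5, -1.0, 0.5]
grip_width: 0.0003
grasp_force: 0.0
```

```bash
python3 rear.py; python3 - <<'E'
from h import *
from cell import eyes
c=eyes.read_camera('top');hsv=cv2.cvtColor(c['frame'],cv2.COLOR_RGB2HSV)
cv2.imwrite('pics/t6.png',cv2.resize(c['frame'][150:250,180:360,::-1],(800,444),interpolation=cv2.INTER_CUBIC))
E
```

```text
11.6333 [ -47.60514569 -166.17913576  249.210073  ]
top 292 [-73.78891702 -72.41288228 -70.28448077 -25.75756677]
stop top y [174.79077209 175.46217922 182.29350193 188.7086484  189.75076403]
side 192 [-78.87709567 -76.19803397 -74.96908406 -21.98242851]
stop top y [188.31982562 188.31982562 188.31982562 188.31982562 188.31982562]
```

View pics/t6.png

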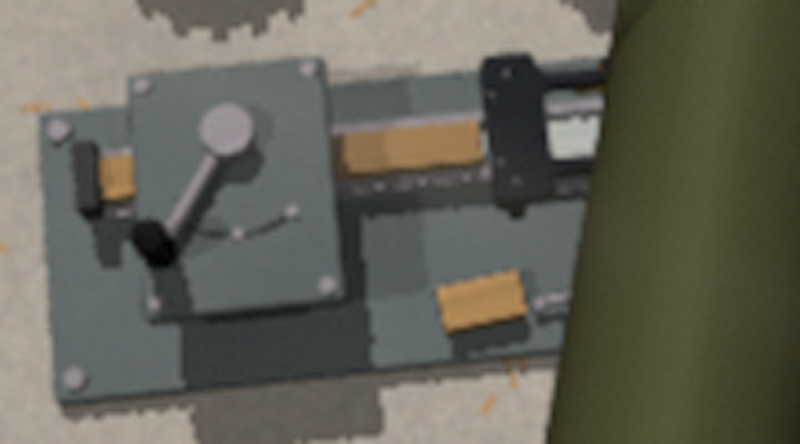

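The blank's front reaches the stop at (100,175), and the lever covers the last mark with its handle at (155,243). The stop also resisted with about 5 N. The robot is clear, so I hand in.

```bash
python3 -c "
from cell import env
print(env.sign_off())"
```

```text
the job is handed in; nothing more can be done
None
```

The blank is home against the end stop, the lever is at its second, last stop, the arm is clear, and the job was handed in at about 12 s; no verdict was returned.

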